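Load the engraving carrier plate into the vacuum fixture and pump it down

TASK

Draw the carrier plate with the long narrow tongue out from under the clear storage riser, seat it fully home, flat and square in the pocket of the vacuum fixture (tongue between the tall cheeks, lowered in and not dropped), and let go of it. Then, with the plate seated, push the fixture's pump knob right down to its stop, hold it there for a moment and let it come back up. Leave the other plate and everything else on the bench where it is.

Things in the scene. Friction and masses are not known exactly. Their poses are not given: they have to be found in the camera images.
- plate: Carrier plate: bare aluminium, T-shaped from above, 20 thick, 0.3-0.5 kg. Broad body 90 (x) by 62 (y) mm with eight small dark sockets on top; tongue 30 wide from the middle of its -x end (x = -45 to -105). Origin: centre of the body's underside; z up; centre of mass at x = -18. Starts flat on the bench in one of the riser's bays, body under the shelf, only the tongue out.
- short_plate: The other plate, a bystander: same aluminium and 90 by 62 by 20 mm body, but a shorter, wider tongue (40 long, 46 wide) and two large dark sockets. Origin and axes as for the carrier plate. It lies in the other bay of the riser.
- riser: Fixed storage riser: clear shelf 118 (x) by 176 (y) mm, underside 34, top 42 mm above the bench, on three wooden walls 8 thick at y = -80, 0, 80. Two bays 72 wide centred at y = -40 and 40, the bench is their floor; open at the front (-x), 8 mm high lip at the back (x = 109 to 117). Origin: on the bench under the middle of the shelf's front edge; shelf from x = 0 to 118.
- fixture: Fixed vacuum fixture: dark steel base 234 (x) by 130 (y) mm, 12 thick, with grey pocket walls on its +x side and a pump on its -x side (x = -86). Origin: centre of the base's underside, on the bench; z up.
- pocket (a point): Where the seated carrier plate's origin goes: on the pocket floor, 12 mm above the bench, x = 47 mm in the fixture. Axes as the fixture; the seated plate has the same axes (tongue to -x, to the pump). 1.5 mm clearance each side of the plate, 4 mm lead-in bevels. In this frame the back wall (x = 46 to 60) and side walls (x = 14 to 46, 12.5 thick) rise 14 mm above the floor.
- finger_gap (a point): Middle of the open finger gaps, on the pocket floor, at x = -14 mm from point pocket. From x = -46 to 14 mm of the pocket both sides are open, down to the base: room for fingers that hold the plate's body across its 62 mm width.
- cheeks (a point): Middle of the tops of the two tall grey cheeks that flank the tongue slot: 43 mm above the pocket floor (55 above the bench), slot 33 mm wide, each cheek 56 long (x) and 29.5 thick, from 16.5 to 46 mm either side; 74 mm from point pocket towards -x. Their +x faces stand 46.5 mm from point pocket. The tongue cannot be held between them.
- pump (a joint): Travel of the pump knob in m: 0 = up, 0.016 = fully down on its stop. Spring return; takes about 2 N at the top and 7 N at the stop.
- pump_top (a point): Centre of the top face of the round black pump knob (38 mm across), 89 mm above the bench when up; pressed straight down. It stands on a 42 mm steel cylinder at the end of the fixture, beyond the tongue.
- bur_jar: Bystander: round clear jar of burs, 56 mm across, about 75 mm high over the burs, standing between riser and fixture. Origin: centre of underside.
- shelf_jar: Bystander: round clear jar of burs, 48 mm across, about 65 mm high, standing on the riser's shelf. Origin: centre of underside.
- dapping_block: Bystander: steel cube of 50 mm, between riser and fixture. Origin: centre of underside.
- hammer: Bystander: small hammer, 200 mm long, lying beyond riser and fixture. Origin: its middle, at the bench.
- pliers: Bystander: pliers, 125 mm long, 12 mm high, lying near the middle of the bench towards the robot. Origin: at the rivet, at the bench.
- charcoal_block: Bystander: black charcoal block 60 by 100 by 25 mm lying in the middle of the bench, between the jar or cube and the hammer. Origin: centre of underside.
Not all that is in view belongs to the job. Leave any turquoise look-alike of the plate alone.

How it is judged (in metres and radians):
On the way, in this order (a step that is already met when the one before it is completed fails the run):
1. the carrier plate is seated flat and square in the pocket and let go (x of plate in the frame of pocket between -0.003 and 0.003 m and y of plate in the frame of pocket between -0.003 and 0.003 m and z of plate in the frame of pocket below 0.002 m and angle between plate's own z axis and vertical below 0.025 rad and angle between the x axis of plate and the x axis of pocket, either way round below 0.06 rad and contact force between the fingers and plate below 0.3 N), for 0.2 s.
2. with the plate seated, the pump knob is held down on its stop (x of plate in the frame of pocket between -0.003 and 0.003 m and y of plate in the frame of pocket between -0.003 and 0.003 m and z of plate in the frame of pocket below 0.002 m and angle between plate's own z axis and vertical below 0.025 rad and angle between the x axis of plate and the x axis of pocket, either way round below 0.06 rad and value of joint pump above 0.0145 m), for 0.2 s.
At the end, for the whole second after the job is handed in: The carrier plate rests in the fixture's pocket: its origin within 3 mm in x and y of the pocket point and less than 2 mm above the floor, tilted less than 0.025 rad, turned less than 0.06 rad, at rest; the pump knob is back up (within 3 mm) (x of plate in the frame of pocket between -0.003 and 0.003 m and y of plate in the frame of pocket between -0.003 and 0.003 m and z of plate in the frame of pocket below 0.002 m and angle between plate's own z axis and vertical below 0.025 rad and angle between the x axis of plate and the x axis of pocket, either way round below 0.06 rad and linear speed of plate below 0.02 m/s and value of joint pump below 0.003 m); the robot touches nothing.
It fails at once if the other plate is moved more than 30 mm (distance of short_plate from where it was at the start of the episode above 0.03 m).
It fails at once if a bystander (jar, cube, hammer, pliers, charcoal block) is moved more than 30 mm (distance of any of bur_jar, shelf_jar, dapping_block, hammer, pliers, charcoal_block from where it was at the start of the episode above 0.03 m).
It fails at once if a jar is tipped over (angle between any of bur_jar, shelf_jar's own z axis and vertical above 0.6 rad).
It fails at once if the carrier plate is dropped (falls freely more than about 10 mm) (linear speed of plate above 0.45 m/s and contact force between the fingers and plate below 0.1 N).
It also fails if it takes over 64 s, if anything falls off the work surface, if the arm or the gripper's body presses on something with over 40 N, if the wrist force passes 120 N, or if a joint passes its speed limit or range.

ROBOT

A 6-joint arm with a two-finger parallel gripper is mounted at the origin on the work surface. World frame = base frame: x ahead of the robot, y to its left, z up, the work surface at z = 0. Lengths are in mm, angles in degrees, forces in N, time in s.
With the tool pointing down it reaches from about 350 to 850 mm from the base axis. Payload 8.1 kg.
Tool frame: the origin (TCP) lies midway between the tips of the shut fingers; the grasp point (between the pads) lies 19 mm behind it (r.pinch_z is the distance from the TCP to the grasp point, in mm); z points along the fingers, y is the line along which they close (so a half turn about z gives the same grasp; the last joint's range is limited). The gripper opens to 85 mm and grips with 20 to 120 N. Pads are 22 mm wide; open, the fingers measure 114 mm over their backs; the gripper's body (76 mm by 85 mm) begins 54 mm behind the grasp point. The pads swing forward as they close: fully open they stand 13 mm farther back than shut.
Start: joints at [69.305, 7.471, 85.268, -0, 87.261, -4.893], TCP at [163.368, 577.335, 231.292] pointing down, gripper open.
Joint ranges: [-169.43, 169.43], [-51.17, 129.36], [1.28, 143.12], [-76.62, 256.62], [0, 156.53], [-152.29, 152.29]. Speed limits (degrees/s): [136.94, 136.94, 159.86, 180, 180, 180].

INTERFACE

Orientations are given as [roll, pitch, yaw] about the fixed x, y, z axes, in that order (R = Rz(yaw) Ry(pitch) Rx(roll)).
In Python, from bench import r gives the robot as it stands.
- The arm moves only by the shell command python3 -m jog 'ROWS' [OPENING] [FORCE]. ROWS is JSON, one flat list of numbers, 6 for each row, row after row: the shift along the tool's x, y, z in m, then the turn, a rotation vector about the tool's x, y, z in rad. A call has 1 to 8 rows; each row is the pose to reach, as a shift and turn from the pose commanded when the call began, along the tool's axes at that moment; what a row does not reach only later rows make up. A row lasts 1/8 s, in which the tool goes at most 62.5 mm and 10.7 degrees, less where a joint would pass 70% of its speed; a pose out of reach is approached as far as the arm can. A call with a gripper value outside its range is refused whole. OPENING is the opening, from -1 (shut) to 1 (fully open), set as the call begins (- or left out, the last holds). The fingers move at their own pace and stop on an object; FORCE is the grip in N (left out, the last holds). Time passes only in rows, so rows that repeat a pose let the fingers close. It gives the time, the measured TCP pose, the force, the opening and the grip force at its end, in the units of the state.
- r.sense(): the state, without advancing time (a new reading comes with each control period).
- r.snapshot(name): name is "side" or "top" or "wrist"; returns a dict with "pixels" (384x512x3 uint8, red, green, blue), "range_z" (384x512 float32, mm along the optical axis (not along the pixel's ray), 0 where there is no reading), "K" (3x3 intrinsics, pixels), "rvec" (rotation vector, rad) and "tvec" (3), from world to camera coordinates, as OpenCV has them. Camera axes: x right, y down, z forward; pixel columns grow to the right and rows downward; lengths in mm; the calibration is good to about 2 mm. The wrist camera is an equidistant fisheye: a pixel r from the principal point sees the ray r / f radians off the axis. A picture is of the moment at which its call begins.
- r.hand_in(): hands the job in; it is judged then, once.
Trained networks look in a picture, given as the dict that the camera call returned (one of the last four; its "shot" number tells which), for a name from the list of things; names that differ only in an ending like _2 or _b are one class to them, and where a whole thing is asked for, a point or a joint stands for the part that bears it (a point fixed in the world has none). Each returns a list of dicts, best first, with "score" (0 to 1); they miss things now and then, are a little off and sometimes report something else, mostly with a low value. They report only what shows in the picture. A call takes as long as a camera call. They do not tell look-alikes from the thing itself.
- r.look_for(picture, target): "bbox" ([left, top, right, bottom] in pixels, round what is visible of it).
- r.outline_of(picture, target): "region" (384x512 bool, what is visible of it) and "bbox" ([left, top, right, bottom] in pixels, round what is visible of it).
The state is a dict: "time": time; "joint_pos": joint angles; "qd": joint speeds; "joint_efforts": joint torques, N m; "tool_pos": TCP position; "tcp_rot": TCP orientation; "ft_force": force on the tool from outside, world axes, zero at the start; "wrist_torque": the same for the moment, N m; "finger_gap": finger opening in mm; "grip_force": force on a finger pad.
Only numpy, scipy, OpenCV 4.12 (cv2) and the standard library are available. Lean on these libraries where they do the work, as an engineer would, in place of code of your own. Each camera call takes 0.05 s, during which the arm holds its last target. There are 200 camera calls.

## Working session

There is one attempt and no reset: what is moved stays moved. The work goes in short steps, Python scripts to look and compute and a shell command to move; the robot and the scene stay as the last step left them, time stands still between calls to the robot, and variables do not carry over. Pictures are saved under pics/ and viewed, at most 10 in all, crops included, and the job is handed in when it is done.

```bash
ls; mkdir -p pics; python3 - <<'E'
from bench import r
import cv2,pickle
s=r.sense(); print({k:s[k] for k in ('time','tool_pos','tcp_rot','finger_gap')})
for n in ('top','side'):
    p=r.snapshot(n); pickle.dump(p,open(n+'.pkl','wb')); print(n,p['K'].tolist() if hasattr(p['K'],'tolist') else p['K'],p['rvec'],p['tvec'])
    cv2.imwrite(f'pics/{n}0.png',cv2.resize(p['pixels'][:,:,::-1],(800,600)))
E
```

```text
pics
{'time': 0.0, 'tool_pos': array([163.179678  , 576.80430797, 230.2528307 ]), 'tcp_rot': array([-1.79894552e+02, -8.15339757e-03,  1.64199863e+02]), 'finger_gap': 85.14385355549629}
top [[486.8106629389433, 0.0, 258.2552236836218], [0.0, 486.8106629389433, 185.71795233082966], [0.0, 0.0, 1.0]] [ 2.14370865 -2.07898224  0.21365077] [  26.98125012  598.88884449 1126.72968177]
side [[415.28830132840847, 0.0, 264.39607115821354], [0.0, 415.28830132840847, 186.1180151752346], [0.0, 0.0, 1.0]] [ 2.03540166 -0.68476101  0.37612442] [-438.48463179  281.41582123 1009.26908895]
```

View pics/top0.png

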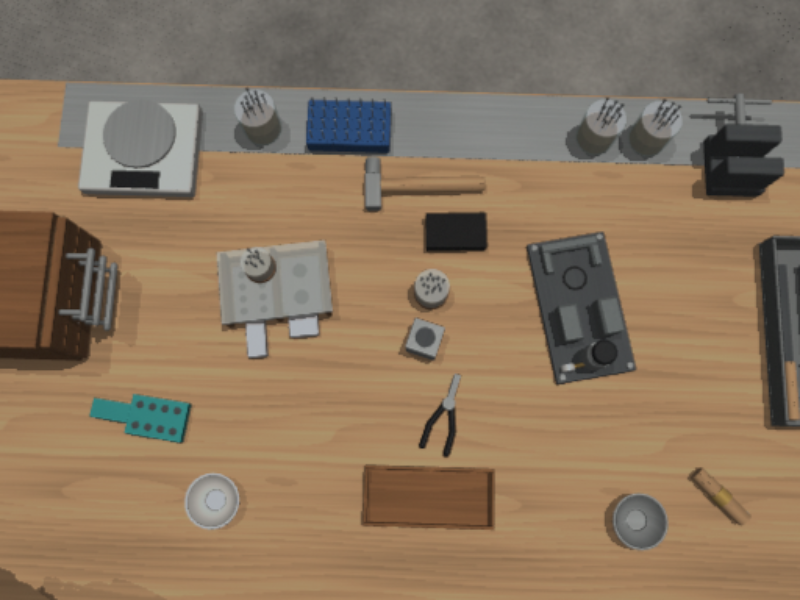

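View pics/side0.png

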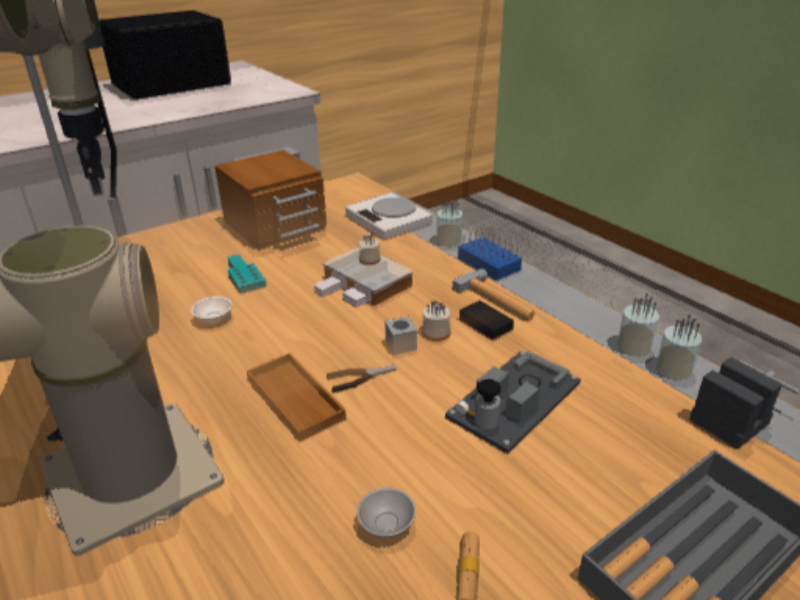

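The top view (800x600) shows the riser at about (275,285), with the narrow tongue out of its left bay at (257,340) and the short wide tongue at (303,326). The fixture is at (580,307), pump end towards the robot at (602,352), pocket on the far side. The turquoise look-alike is at (157,417), and the side view agrees with this.

```bash
cat > h.py <<'E'
import numpy as np,cv2,pickle
from scipy.spatial.transform import Rotation as Ro
def cloud(p,fish=None):
    """HxWx3 world points (mm); nan where no reading"""
    K=np.array(p['K']);v,u=np.mgrid[0:384,0:512].astype(float)
    x=(u-K[0,2])/K[0,0];y=(v-K[1,2])/K[1,1]
    if fish:
        t=np.hypot(x,y);s=np.where(t>1e-9,np.tan(np.minimum(t,1.5))/np.maximum(t,1e-9),1);x=x*s;y=y*s
    z=np.where(p['range_z']>0,p['range_z'],np.nan).astype(float)
    c=np.stack([x*z,y*z,z],-1)
    R=Ro.from_rotvec(np.ravel(p['rvec'])).as_matrix()
    return (c-np.ravel(p['tvec']))@R
def rect(xy):
    (c,(w,h),a)=cv2.minAreaRect(np.float32(xy));b=cv2.boxPoints((c,(w,h),a))
    return np.round(c,1),round(w,1),round(h,1),round(a,1)
E
python3 - <<'E'
from bench import r
from h import *
for n in ('top','side'):
    p=r.snapshot(n);C=cloud(p)
    for t in ('plate','short_plate','riser','fixture','pump_top','bur_jar','shelf_jar','dapping_block','pliers','charcoal_block','hammer'):
        for d in r.outline_of(p,t)[:3]:
            if d['score']<.3: continue
            q=C[d['region']];q=q[~np.isnan(q[:,0])]
            if len(q)<10: continue
            zs=np.percentile(q[:,2],[5,50,97]).round(0)
            print(n,t,round(d['score'],2),np.round(d['bbox']),len(q),'c',q.mean(0).round(0),'z',zs,rect(q[:,:2]))
E
```

```text
top plate 0.67 [156. 205. 171. 229.] 293 c [521. 279.  18.] z [13. 19. 23.] (array([521.5, 279.5]), 57.3, 30.4, 7.2)
top plate 0.59 [ 61. 250. 124. 283.] 1349 c [394. 443.  18.] z [ 4. 19. 24.] (array([397.7, 459.5]), 160.4, 67.3, 81.1)
top short_plate 0.7 [187. 200. 205. 218.] 261 c [544. 204.  18.] z [12. 19. 23.] (array([545.1, 206.6]), 33.2, 49.3, 7.9)
top riser 0.92 [136. 152. 212. 212.] 2942 c [606. 249.  40.] z [37. 41. 46.] (array([616.8, 253.9]), 131.1, 176.4, 8.8)
top fixture 0.64 [335. 148. 407. 247.] 4760 c [ 587. -239.   22.] z [ 7. 13. 87.] (array([ 594.7, -244.3]), 240.3, 137.5, 11.4)
top pump_top 0.59 [375. 216. 396. 234.] 205 c [ 509. -261.   84.] z [81. 88. 92.] (array([ 512.1, -271.7]), 36.0, 62.4, 15.5)
top bur_jar 0.87 [264. 169. 287. 200.] 499 c [605.   1.  45.] z [ 3. 51. 71.] (array([611.7,  -2.3]), 55.7, 66.8, 50.6)
top shelf_jar 0.85 [154. 160. 176. 179.] 353 c [628. 272.  82.] z [ 54.  86. 105.] (array([630.4, 273.6]), 43.8, 44.4, 2.0)
top shelf_jar 0.3 [183. 202. 204. 219.] 262 c [544. 204.  18.] z [10. 19. 23.] (array([545.1, 206.6]), 33.2, 49.3, 7.9)
top
[... 1677 characters left out ...]
62.   83.] z [61. 87. 90.] (array([ 506.1, -261. ]), 33.7, 35.3, 47.6)
side pliers 0.67 [210. 233. 255. 252.] 320 c [404. -25.   7.] z [-1.  8. 12.] (array([413.9, -21.7]), 63.4, 127.1, 72.2)
side charcoal_block 0.85 [294. 194. 328. 215.] 560 c [704. -43.  18.] z [-0. 22. 27.] (array([724.3, -22.4]), 95.8, 128.7, 3.6)
side charcoal_block 0.53 [305. 241. 320. 260.] 181 c [ 505. -259.   81.] z [57. 86. 90.] (array([ 522.8, -244.2]), 81.0, 40.9, 46.3)
side charcoal_block 0.4 [221. 180. 238. 197.] 167 c [547. 202.  15.] z [ 3. 17. 21.] (array([550. , 212.6]), 50.3, 65.7, 7.2)
side hammer 0.89 [288. 170. 340. 202.] 521 c [783.  35.  17.] z [ 0. 20. 27.] (array([777.9,  41. ]), 240.1, 102.1, 74.7)
```

```bash
cat >> h.py <<'E'
def delta(s,pos,yaw):
    """row from the sensed pose to TCP pos (mm) pointing down with yaw (deg)"""
    R=Ro.from_euler('xyz',s['tcp_rot'],degrees=True);T=Ro.from_euler('xyz',[180,0,yaw],degrees=True)
    d=R.inv().apply((np.array(pos)-s['tool_pos'])/1000);w=(R.inv()*T).as_rotvec()
    return np.round(np.r_[d,w],4).tolist()
E
python3 -m jog '[-0.2,-0.09,0.03,0,0,-0.2, -0.426,-0.189,0.07,0,0,-0.415, -0.426,-0.189,0.07,0,0,-0.415, -0.426,-0.189,0.07,0,0,-0.415, -0.426,-0.189,0.07,0,0,-0.415, -0.426,-0.189,0.07,0,0,-0.415, -0.426,-0.189,0.07,0,0,-0.415, -0.426,-0.189,0.07,0,0,-0.415]' 0.3
python3 -m jog '[0,0,0,0,0,0,0,0,0,0,0,0,0,0,0,0,0,0]'
python3 - <<'E'
from bench import r
from h import *
s=r.sense();print(s['tool_pos'],s['tcp_rot'],s['time'],s['finger_gap'])
p=r.snapshot('wrist');pickle.dump(p,open('w1.pkl','wb'));print(p['K'],p['rvec'],p['tvec'])
cv2.imwrite('pics/w1.png',p['pixels'][:,:,::-1])
E
```

```text
time: 2.3
tool_pos: [523.6, 277.2, 160.9]
tcp_rot: [-180.0, 0.0, -172.1]
ft_force: [-0.3, 0.3, 0.2]
finger_gap: 55.8
grip_force: 0.0
time: 2.68
tool_pos: [521.1, 280.6, 161.6]
tcp_rot: [180.0, 0.0, -171.9]
ft_force: [-0.0, -0.0, 0.0]
finger_gap: 55.5
grip_force: 0.0
[521.08590513 280.55233989 161.6423367 ] [ 1.79978445e+02  1.63730410e-02 -1.71937107e+02] 2.675 55.49195950668397
[[297.31863964   0.         259.28820418]
 [  0.         297.31863964 190.98709326]
 [  0.           0.           1.        ]] [-1.91005125 -2.19877688 -0.3520896 ] [-203.70490605 -547.03258553  140.02547602]
```

View pics/w1.png

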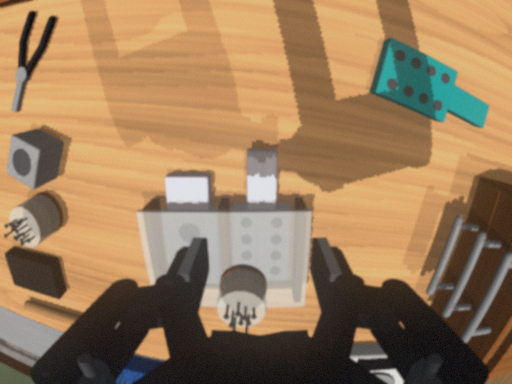

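The wrist view shows the narrow tongue at (262,175), the short plate's tongue at (190,187), the shelf with eight sockets under it in the carrier's bay, and the jar on the shelf at (242,295). Next I measure the tongue precisely from this view.

```bash
python3 - <<'E'
from bench import r
from h import *
s=r.sense()
p=r.snapshot('wrist');C=cloud(p,1);q=C.reshape(-1,3)
for nm,(cx,cy) in dict(plate=(521,279),short=(544,204)).items():
    m=(abs(q[:,2]-20)<5)&(np.hypot(q[:,0]-cx,q[:,1]-cy)<55)
    t=q[m];print(nm,len(t),np.percentile(t[:,2],[5,50,95]).round(1),rect(t[:,:2]))
m=(q[:,2]>37)&(q[:,2]<47)&(abs(q[:,0]-610)<110)&(abs(q[:,1]-250)<120);print('shelf',rect(q[m,:2]))
for t in ('plate','short_plate','shelf_jar'):
    for d in r.outline_of(p,t)[:2]:
        x=C[d['region']];x=x[~np.isnan(x[:,0])];print(t,round(d['score'],2),len(x),np.median(x,0).round(1),rect(x[x[:,2]>14,:2]))
bench=q[(q[:,2]<8)&(np.hypot(q[:,0]-450,q[:,1]-280)<50)];print('bench z',np.median(bench[:,2]))
# edges of tongue by rows in plate frame, yaw guess 8
E
```

```text
plate 1908 [17.9 19.5 20.8] (array([525.3, 275.2]), 60.0, 100.8, 7.9)
short 1510 [17.8 19.5 20.8] (array([547.7, 208.1]), 37.4, 93.4, 9.6)
shelf (array([612. , 254.8]), 119.3, 176.6, 8.7)
plate 0.68 5646 [397.5 432.   19.5] (array([397.4, 457.8]), 151.0, 62.3, 82.4)
plate 0.6 2022 [524.9 281.9  19.4] (array([524.4, 282.3]), 60.1, 59.5, 7.8)
short_plate 0.85 1681 [544.9 208.4  19.4] (array([548.4, 207.1]), 36.8, 45.9, 6.9)
short_plate 0.16 2568 [620.7 277.   85.8] (array([632. , 277.1]), 48.7, 47.7, 71.6)
shelf_jar 0.68 2668 [620.5 277.   85.8] (array([631.4, 277.8]), 48.5, 46.8, 62.5)
bench z -0.3547190913913368
```

```bash
python3 - <<'E'
from bench import r
from h import *
s=r.sense()
p=r.snapshot('wrist');q=cloud(p,1).reshape(-1,3)
m=(abs(q[:,2]-19.5)<2.5)&(abs(q[:,0]-521)<32)&(abs(q[:,1]-281)<24)
t=q[m,:2]
from scipy.optimize import minimize_scalar
print(rect(t))
for a in (5,6,7,8,9,10,11):
    c,sn=np.cos(np.radians(a)),np.sin(np.radians(a));u=t@[c,sn];v=t@[-sn,c]
    ph=np.percentile(v,[1,99]);pu=np.percentile(u,[1,99]);print(a,ph.round(1),np.diff(ph).round(1),pu.round(1))
a=np.radians(7.9);print('grip row', delta(s,(516,279,40),-172.1))
E
```

```text
(array([524.3, 283.9]), 60.3, 33.0, 8.7)
5 [220.3 250.5] [30.2] [517.5 575.3]
6 [211.1 240.8] [29.7] [521.5 579.4]
7 [201.9 230.9] [29.1] [525.3 583.5]
8 [192.1 221.1] [29.] [528.9 587.3]
9 [182.2 211.5] [29.3] [532.5 591. ]
10 [172.4 201.9] [29.6] [535.8 594.6]
11 [162.2 192.3] [30.1] [539.1 598. ]
grip row [0.0056, -0.0004, 0.1216, 0.0001, 0.0004, 0.0024]
```

```bash

python3 -m jog '[0.007,0.0013,0.05,0,0,0, 0.007,0.0013,0.1,0,0,0, 0.007,0.0013,0.125,0,0,0, 0.007,0.0013,0.14,0,0,0, 0.007,0.0013,0.15,0,0,0, 0.007,0.0013,0.157,0,0,0, 0.007,0.0013,0.157,0,0,0]'
python3 -m jog '[0,0,0,0,0,0,0,0,0,0,0,0,0,0,0,0,0,0,0,0,0,0,0,0,0,0,0,0,0,0,0,0,0,0,0,0]' -1 50
```

```text
time: 3.85
tool_pos: [514.9, 279.9, 4.6]
tcp_rot: [180.0, 0.0, -172.0]
ft_force: [0.4, 0.4, -0.1]
finger_gap: 55.8
grip_force: 0.0
time: 4.6
tool_pos: [515.5, 280.3, 5.5]
tcp_rot: [180.0, 0.1, -172.0]
ft_force: [-1.4, -0.8, 5.2]
finger_gap: 29.0
grip_force: 51.2
```

```bash

python3 -m jog '[0.006,0,0,0,0,0, 0.022,0,0,0,0,0, 0.04,0,0,0,0,0, 0.058,0,0,0,0,0, 0.076,0,0,0,0,0, 0.094,0,0,0,0,0, 0.105,0,0,0,0,0, 0.105,0,0,0,0,0]'
python3 -m jog '[0,0,0,0,0,0,0,0,0,0,0,0,0,0,0,0,0,0]' 0.3
python3 -m jog '[0,0,-0.06,0,0,0, 0,0,-0.12,0,0,0, 0,0,-0.156,0,0,0, 0,0,-0.156,0,0,0, 0,0,-0.156,0,0,0]' 1
python3 - <<'E'
from bench import r
from h import *
s=r.sense();print(s['tool_pos'],s['tcp_rot'],s['time'])
p=r.snapshot('wrist');cv2.imwrite('pics/w2.png',p['pixels'][:,:,::-1]);q=cloud(p,1).reshape(-1,3)
p2=r.snapshot('top');q2=cloud(p2).reshape(-1,3)
for q in (q,q2):
    m=(abs(q[:,2]-19.5)<3.5)&(q[:,0]>365)&(q[:,0]<560)&(abs(q[:,1]-265)<45)
    t=q[m,:2];a=np.radians(8);A=np.array([[np.cos(a),np.sin(a)],[-np.sin(a),np.cos(a)]])
    w=t@A.T;print(len(t),np.median(q[m,2]),np.percentile(w,[.5,50,99.5],axis=0).round(1).tolist())
    b=w[w[:,0]>490];print('body',rect(b),'tong',rect(w[w[:,0]<475]))
E
```

```text
time: 5.6
tool_pos: [410.6, 265.5, 5.4]
tcp_rot: [180.0, 0.1, -172.0]
ft_force: [-2.1, 0.3, 13.1]
finger_gap: 28.9
grip_force: 52.1
time: 5.98
tool_pos: [410.1, 264.9, 3.7]
tcp_rot: [-180.0, -0.1, -172.0]
ft_force: [0.5, 0.5, -0.3]
finger_gap: 55.3
grip_force: 0.0
time: 6.6
tool_pos: [410.2, 264.9, 159.2]
tcp_rot: [-180.0, -0.1, -172.0]
ft_force: [0.0, -0.3, 0.1]
finger_gap: 85.5
grip_force: 0.0
[410.17462516 264.92569093 159.20593318] [-1.79973581e+02 -7.91033956e-02 -1.72029597e+02] 6.6
5977 19.59849626758723 [[423.6, 143.9], [506.1, 203.7], [583.3, 235.4]]
body (array([538.5, 188.2]), 95.7, 97.2, 89.7) tong (array([449.1, 204.7]), 52.0, 29.9, 0.9)
818 19.365351349598008 [[424.2, 141.9], [526.2, 198.9], [582.5, 233.9]]
body (array([537.5, 187.8]), 93.7, 94.7, 89.8) tong (array([439.6, 198. ]), 36.0, 19.0, 6.4)
```

View pics/w2.png

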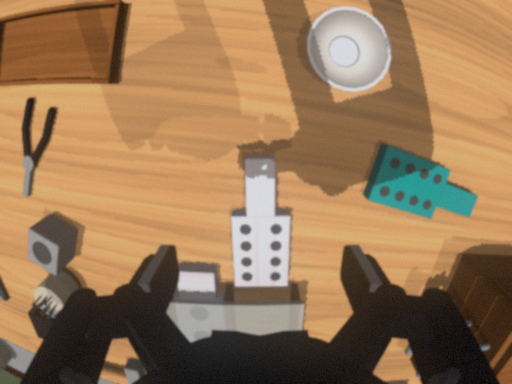

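The plate is drawn fully clear: its tongue tip is at (260,160), the body with eight sockets at (262,250), and the short plate's tongue is undisturbed at (197,278). Next I fit the plate's pose and measure the fixture from the top view.

```bash
python3 - <<'E'
from bench import r
from h import *
s=r.sense()
p=r.snapshot('wrist');q=cloud(p,1).reshape(-1,3)
a=np.radians(8);A=np.array([[np.cos(a),np.sin(a)],[-np.sin(a),np.cos(a)]]);w=q[:,:2]@A.T
m=(abs(q[:,2]-19.5)<2.5)&(w[:,0]>410)&(w[:,0]<578)&(abs(w[:,1]-205)<36)
t=q[m,:2]
# register to a T-shaped outline: maximise overlap by scoring points in/out
from scipy.optimize import minimize
def T(x,y): return ((abs(x)<45)&(abs(y)<31))|((x>-105)&(x<=-40)&(abs(y)<15))
g=np.stack(np.meshgrid(np.arange(-110,51,1.),np.arange(-36,37,1.)),-1).reshape(-1,2)
from scipy.spatial import cKDTree
k=cKDTree(t);gi=g[T(g[:,0],g[:,1])]
def loss(v):
    c,sn=np.cos(v[2]),np.sin(v[2]);R=np.array([[c,-sn],[sn,c]])
    l=(t-v[:2])@R
    bx=np.maximum(np.minimum(np.hypot(np.maximum(abs(l[:,0])-45,0),np.maximum(abs(l[:,1])-31,0)),np.hypot(np.maximum(abs(l[:,0]+75)-30,0),np.maximum(abs(l[:,1])-15,0))),0)
    d=k.query(gi@R.T+v[:2])[0]
    return np.mean(np.minimum(bx,5)**2)*3+np.mean(np.minimum(np.maximum(d-1,0),5)**2)
o=A.T@[528.5,204.7]
best=minimize(loss,[*o,np.radians(8)],method='Nelder-Mead',options=dict(initial_simplex=[[*o,.14],[o[0]+4,o[1],.14],[o[0],o[1]+4,.14],[*o,.18]]))
x,y,th=best.x;print('plate',x,y,np.degrees(th),best.fun)
gp=np.array([x,y])+(-16)*np.array([np.cos(th),np.sin(th)]);yaw=np.degrees(th)-180
print('grasp',gp,delta(s,(*gp,159),yaw),delta(s,(*gp,8),yaw))
p=r.snapshot('top');C=cloud(p);q=C.reshape(-1,3)
m=(q[:,2]>6)&(abs(q[:,0]-595)<150)&(abs(q[:,1]+244)<110);f=q[m]
c0,w0,h0,a0=rect(f[f[:,2]<16,:2]);print('fix',c0,w0,h0,a0)
k=f[(f[:,2]>84)];print('knob',rect(k[:,:2]),np.median(k[:,2]))
k=f[(f[:,2]>50)&(f[:,2]<60)];print('cheeks',rect(k[:,:2]))
k=f[(f[:,2]>22)&(f[:,2]<30)];print('pocketwalls',rect(k[:,:2]))
E
```

```text
plate 493.7554160776247 276.6795245212508 8.350075516899734 0.0016328565210651047
grasp [477.92502814 274.35598894] [-0.069, 0.0002, -0.001, -0.0011, -0.0032, -0.0066] [-0.0695, 0.0003, 0.15, -0.0011, -0.0032, -0.0066]
fix [ 600.5 -247.3] 222.9 277.5 84.0
knob (array([ 508.6, -258.7]), 35.8, 35.8, 2.4) 88.29848657890037
cheeks (array([ 540.3, -253. ]), 107.5, 94.5, 11.6)
pocketwalls (array([ 593.1, -237.4]), 215.3, 91.2, 8.6)
```

```bash

python3 -m jog '[-0.05,0,0,0,0,-0.0066, -0.0692,0,0.04,0,-0.003,-0.0066, -0.0692,0,0.09,0,-0.003,-0.0066, -0.0692,0,0.12,0,-0.003,-0.0066, -0.0692,0,0.14,0,-0.003,-0.0066, -0.0692,0,0.15,0,-0.003,-0.0066, -0.0692,0,0.156,0,-0.003,-0.0066, -0.0692,0,0.156,0,-0.003,-0.0066]' 1
python3 -m jog '[0,0,0,0,0,0,0,0,0,0,0,0,0,0,0,0,0,0,0,0,0,0,0,0,0,0,0,0,0,0,0,0,0,0,0,0]' -1 70
```

```text
time: 7.8
tool_pos: [479.7, 275.1, 4.9]
tcp_rot: [180.0, 0.2, -171.6]
ft_force: [0.6, -0.1, 0.1]
finger_gap: 85.8
grip_force: 0.0
time: 8.55
tool_pos: [480.4, 275.4, 6.0]
tcp_rot: [180.0, 0.3, -171.6]
ft_force: [-1.4, -0.2, 7.0]
finger_gap: 59.9
grip_force: 77.1
```

```bash

python3 -m jog '[0,0,-0.004,0,0,0, 0,0,-0.014,0,0,0, 0,0,-0.03,0,0,0, 0,0,-0.05,0,0,0, 0,0,-0.075,0,0,0, 0,0,-0.105,0,0,0, 0,0,-0.135,0,0,0, 0,0,-0.15,0,0,0]'
cat >> h.py <<'E'
def hmap(x,y):
    """fixture height (mm) in its own frame, nan where not modelled"""
    h=np.where((abs(x)<117)&(abs(y)<65),12.,0.)
    X=x-47;ay=abs(y)
    h[(X>46)&(X<60)&(ay<46)]=26;h[(X>14)&(X<46)&(ay>32.5)&(ay<45)]=26
    h[(abs(X+74)<28)&(ay>16.5)&(ay<46)]=55
    rr=np.hypot(x+86,y);h[rr<21]=60;h[rr<19]=89
    h[(rr>=17)&(rr<24)]=np.nan
    h[(x<-50)&(rr>19)&(ay<65)&(x>-117)]=np.nan
    h[(abs(X-14)<35)&(ay>28)&(ay<34)]=np.nan;h[(X>41)&(X<47)&(ay<46)]=np.nan
    h[((abs(x)>114)&(abs(x)<120))|((ay>62)&(ay<68))]=np.nan if False else h[((abs(x)>114)&(abs(x)<120))|((ay>62)&(ay<68))]
    return h
def fitfix(q,v0):
    from scipy.optimize import minimize
    q=q[(abs(q[:,0]-v0[0])<150)&(abs(q[:,1]-v0[1])<110)]
    def loss(v):
        c,s=np.cos(v[2]),np.sin(v[2]);l=(q[:,:2]-v[:2])@np.array([[c,-s],[s,c]])
        e=abs(hmap(l[:,0],l[:,1])-q[:,2]);return np.nanmean(np.minimum(e,12))
    b=None
    for a in (0,.05,-.05):
        i=[v0[0],v0[1],v0[2]+a];o=minimize(loss,i,method='Nelder-Mead',options=dict(initial_simplex=[i,[i[0]+6,i[1],i[2]],[i[0],i[1]+6,i[2]],[i[0],i[1],i[2]+.06]]))
        if b is None or o.fun<b.fun:b=o
    return b.x,b.fun
E
python3 - <<'E'
from bench import r
from h import *
s=r.sense();print(s['tool_pos'],s['tcp_rot'],s['finger_gap'])
for n in ('top','side'):
    q=cloud(r.snapshot(n)).reshape(-1,3);q=q[~np.isnan(q[:,0])]
    v,f=fitfix(q,[594,-243,.2]);print(n,v,np.degrees(v[2]),f)
    c,sn=np.cos(v[2]),np.sin(v[2]);print('pocket',v[0]+47*c,v[1]+47*sn,'pump',v[0]-86*c,v[1]-86*sn)
E
```

```text
time: 9.55
tool_pos: [480.1, 275.3, 157.8]
tcp_rot: [179.9, 0.4, -171.6]
ft_force: [0.2, -0.2, -3.4]
finger_gap: 59.7
grip_force: 76.5
[480.05994156 275.34201232 157.80522252] [ 179.93010215    0.41791229 -171.64484145] 59.72935305476754
top [ 5.92677664e+02 -2.43023382e+02  2.03798089e-01] 11.67677035436423 2.3055077285265706
pocket 638.7049968486299 -233.51103901835168 pump 508.45743890259007 -260.428944752138
side [ 5.91873569e+02 -2.40052412e+02  2.09165727e-01] 11.984313370394693 2.2712106992291
pocket 637.8491794578198 -230.29314984546534 pump 507.74798270948753 -257.90978622015353
```

```bash

python3 -m jog '[-0.003,-0.02,0,0,0,0, -0.008,-0.06,0,0,0,-0.01, -0.014,-0.11,0,0,0,-0.02, -0.02,-0.16,0,0,0,-0.03, -0.027,-0.21,0,0,0,-0.04, -0.033,-0.26,0,0,0,-0.05, -0.04,-0.31,0,0,0,-0.06, -0.046,-0.36,0,0,0,-0.06]'
python3 -m jog '[-0.006,-0.045,0,0,0,0, -0.012,-0.09,0,0,0,0, -0.017,-0.13,0,0,0,0, -0.02,-0.155,0,0,0,0, -0.021,-0.167,0,0,0,0, -0.021,-0.167,0,0,0,0, -0.021,-0.167,0,0,0,0]'
python3 - <<'E'
from bench import r
from h import *
s=r.sense();print(s['tool_pos'],s['tcp_rot'],s['time'])
p=r.snapshot('wrist');pickle.dump(p,open('w3.pkl','wb'));cv2.imwrite('pics/w3.png',p['pixels'][:,:,::-1])
print('cam',-Ro.from_rotvec(np.ravel(p['rvec'])).as_matrix().T@np.ravel(p['tvec']))
q=cloud(p,1).reshape(-1,3);q=q[~np.isnan(q[:,0])]
q=q[q[:,2]<95]
v,f=fitfix(q,[592.5,-242,.206]);print(v,np.degrees(v[2]),f)
c,sn=np.cos(v[2]),np.sin(v[2]);print('pocket',v[0]+47*c,v[1]+47*sn,'pump',v[0]-86*c,v[1]-86*sn)
E
```

```text
time: 10.65
tool_pos: [575.5, -77.2, 152.5]
tcp_rot: [180.0, 0.0, -168.2]
ft_force: [1.3, -0.2, -3.7]
finger_gap: 60.0
grip_force: 76.7
time: 11.52
tool_pos: [630.8, -232.9, 154.0]
tcp_rot: [180.0, 0.1, -168.2]
ft_force: [-1.0, 0.7, -4.4]
finger_gap: 59.8
grip_force: 76.8
[ 630.84103785 -232.8886776   153.99333159] [ 1.79952754e+02  1.27700251e-01 -1.68169876e+02] 11.525
cam [ 553.17608803 -250.46808472  296.0630841 ]
[ 5.92707584e+02 -2.40933911e+02  2.05811461e-01] 11.792128069851069 0.669489726612578
pocket 638.7156710261955 -231.32891747518462 pump 508.52257278997354 -258.5090052538038
```

View pics/w3.png

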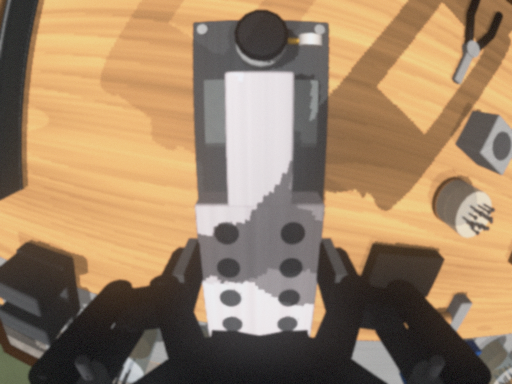

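The plate is held square with the tongue at (258,140) over the cheeks, and the knob is at (262,37). I now fit plate and fixture in one and the same picture, so that calibration errors cancel.

```bash
cat >> h.py <<'E'
def fitplate(q,v0,zlo,zhi):
    """plate pose x,y,yaw from cloud; plus top plane height at origin and slopes along/across it"""
    from scipy.optimize import minimize
    from scipy.spatial import cKDTree
    v0=np.array(v0,float);R0=Ro.from_euler('z',v0[2]).as_matrix()[:2,:2]
    l=(q[:,:2]-v0[:2])@R0
    m=(q[:,2]>zlo)&(q[:,2]<zhi)&(l[:,0]>-118)&(l[:,0]<55)&(abs(l[:,1])<np.where(l[:,0]<-48,20,36));t=q[m]
    k=cKDTree(t[:,:2]);g=np.stack(np.meshgrid(np.arange(-104.5,30,1.),np.arange(-30.5,31,1.)),-1).reshape(-1,2)
    g=g[(g[:,0]>-45)|(abs(g[:,1])<15)]
    def loss(v):
        R=Ro.from_euler('z',v[2]).as_matrix()[:2,:2];a=abs((t[:,:2]-v[:2])@R+[0,0]);x=((t[:,:2]-v[:2])@R)[:,0]
        b=np.minimum(np.hypot(np.maximum(abs(x)-45,0),np.maximum(a[:,1]-31,0)),np.hypot(np.maximum(abs(x+75)-30,0),np.maximum(a[:,1]-15,0)))
        d=k.query(g@R.T+v[:2])[0];return np.mean(np.minimum(b,5)**2)*3+np.mean(np.minimum(np.maximum(d-1,0),3)**2)
    o=minimize(loss,v0,method='Nelder-Mead',options=dict(initial_simplex=[v0,v0+[4,0,0],v0+[0,4,0],v0+[0,0,.05]]))
    R=Ro.from_euler('z',o.x[2]).as_matrix()[:2,:2];l=(t[:,:2]-o.x[:2])@R
    md=np.median(t[:,2]);ok=abs(t[:,2]-md)<6
    c=np.linalg.lstsq(np.c_[l[ok],np.ones(ok.sum())],t[ok,2],rcond=None)[0]
    return o.x,o.fun,c
E
python3 - <<'E'
from bench import r
from h import *
s=r.sense();print(s['tool_pos'],s['tcp_rot'],s['time'],s['finger_gap'])
p=r.snapshot('wrist')
q=cloud(p,1).reshape(-1,3);q=q[~np.isnan(q[:,0])]
v,f=fitfix(q[q[:,2]<95],[592.5,-242,.206]);print('fix',v,np.degrees(v[2]),f)
P=v[:2]+47*np.array([np.cos(v[2]),np.sin(v[2])])
th=np.radians(s['tcp_rot'][2]+180);i=[s['tool_pos'][0]+16*np.cos(th),s['tool_pos'][1]+16*np.sin(th),th]
b,fb,c=fitplate(q,i,130,190);print('plate',b,np.degrees(b[2]),fb,'plane',c)
R=Ro.from_euler('z',v[2]).as_matrix()[:2,:2];print('plate rel pocket along fixture x,y',(b[:2]-P)@R,'dyaw deg',np.degrees(b[2]-v[2]),'P',P)
E
```

```text
[ 630.99894615 -232.74602569  154.26129756] [ 1.79970165e+02  1.43692639e-01 -1.68148714e+02] 11.575 59.7146671819346
fix [ 5.92933007e+02 -2.40893930e+02  2.05996164e-01] 11.80271081806682 0.6770518390948083
plate [ 6.44202824e+02 -2.30344721e+02  2.13265430e-01] 12.219209068030073 0.4497398309648939 plane [ 6.68120081e-04 -1.90303450e-04  1.67820255e+02]
plate rel pocket along fixture x,y [ 5.3436162 -0.1606748] dyaw deg 0.4164982499632534 P [ 638.93931948 -231.28043923]
```

```bash

python3 -m jog '[0.002,0,0.01,0,0,0.003, 0.0053,0.0002,0.03,0,0,0.007, 0.0053,0.0002,0.05,0,0,0.007, 0.0053,0.0002,0.067,0,0,0.007, 0.0053,0.0002,0.077,0,0,0.007, 0.0053,0.0002,0.079,0,0,0.007, 0.0053,0.0002,0.079,0,0,0.007, 0.0053,0.0002,0.079,0,0,0.007]'
cat > m.py <<'E'
from bench import r
from h import *
s=r.sense();print(s['tool_pos'],s['tcp_rot'],s['time'],s['finger_gap'],s['ft_force'])
p=r.snapshot('wrist');cv2.imwrite('pics/last.png',p['pixels'][:,:,::-1])
q=cloud(p,1).reshape(-1,3);q=q[~np.isnan(q[:,0])];z=s['tool_pos'][2]
th=np.radians(s['tcp_rot'][2]+180);u=np.array([np.cos(th),np.sin(th)]);i=[*(s['tool_pos'][:2]+13.3*u),th]
b,fb,c=fitplate(q,i,z+8,z+19);print('plate',b,np.degrees(b[2]),fb,'plane',c)
l=(q[:,:2]-b[:2])@Ro.from_euler('z',b[2]).as_matrix()[:2,:2]
on=((abs(l[:,0])<52)&(abs(l[:,1])<38))|((abs(l[:,0]+75)<38)&(abs(l[:,1])<19))  # plate itself
far=(l[:,0]>-30)&(abs(l[:,1])<90)  # hand region
v,f=fitfix(q[(q[:,2]<95)&~on&~far],[592.8,-241,.206]);print('fix',v,np.degrees(v[2]),f)
R=Ro.from_euler('z',v[2]).as_matrix()[:2,:2];P=v[:2]+R@[47,0]
print('rel',(b[:2]-P)@R,'dyaw',np.degrees(b[2]-v[2]))
E
python3 m.py
```

```text
time: 12.62
tool_pos: [627.0, -235.1, 76.7]
tcp_rot: [-179.9, 0.3, -168.6]
ft_force: [-1.1, -0.1, -5.1]
finger_gap: 59.8
grip_force: 76.7
[ 627.0164245  -235.10307817   76.65891512] [-179.92797218    0.25357878 -168.6087363 ] 12.625 59.790420734656024 [-1.12968354 -0.12121063 -5.13390906]
plate [ 6.40206371e+02 -2.32922139e+02  2.04266224e-01] 11.703592541445444 1.0821662857528709 plane [ 4.49343450e-03 -2.28609328e-03  9.02423561e+01]
fix [ 5.91977254e+02 -2.41116313e+02  2.04770250e-01] 11.73247107684651 0.661711902914248
rel [ 1.88772192 -1.784037  ] dyaw -0.028878535401067468
```

```bash

python3 -m jog '[0.0019,0.0018,0,0,0,0, 0.0019,0.0018,0,0,0,0, 0.0019,0.0018,0,0,0,0]'; python3 m.py; python3 m.py
```

```text
time: 13.05
tool_pos: [624.1, -233.4, 75.6]
tcp_rot: [-180.0, 0.2, -168.6]
ft_force: [0.4, 0.3, -4.5]
finger_gap: 59.8
grip_force: 76.8
[ 624.07570344 -233.35093108   75.6117747 ] [-1.79988109e+02  1.77778374e-01 -1.68606921e+02] 13.05 59.79153251983424 [ 0.42924823  0.32220444 -4.47033702]
plate [ 6.36971711e+02 -2.31224324e+02  2.04861566e-01] 11.737703102619916 2.1201854471508463 plane [ 3.23022365e-03 -1.61699150e-03  8.91856914e+01]
fix [ 5.92419276e+02 -2.41030735e+02  2.06589646e-01] 11.836714787413355 0.65029760143895
rel [-1.38339851  0.45914831] dyaw -0.09901168479343986
[ 624.08151291 -233.35908192   75.57025673] [-1.79987780e+02  1.76043859e-01 -1.68607802e+02] 13.1 59.384662130294835 [-0.05501164 -0.09486644 -4.20771783]
plate [ 6.37429654e+02 -2.31214132e+02  2.04334507e-01] 11.707504878499432 2.15843534945335 plane [ 3.04641745e-03 -1.27068972e-03  8.91486150e+01]
fix [ 5.92234232e+02 -2.40997641e+02  2.07056187e-01] 11.863445614607794 0.6453387356497469
rel [-0.75864437  0.28326807] dyaw -0.15594073610836284
```

View pics/last.png

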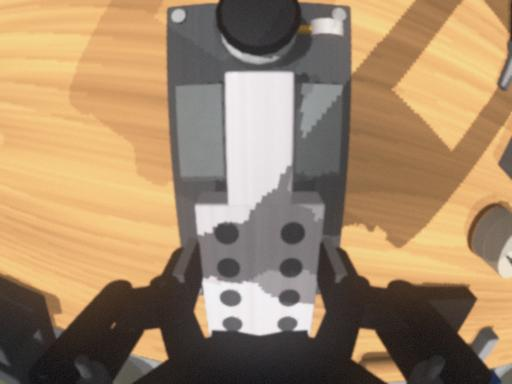

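```bash

python3 -m jog '[-0.0009,-0.0003,0.003,0,0,0, -0.0009,-0.0003,0.008,0,0,0, -0.0009,-0.0003,0.014,0,0,0, -0.0009,-0.0003,0.021,0,0,0, -0.0009,-0.0003,0.028,0,0,0, -0.0009,-0.0003,0.033,0,0,0, -0.0009,-0.0003,0.036,0,0,0, -0.0009,-0.0003,0.036,0,0,0]'; python3 -m jog '[0,0,0,0,0,0,0,0,0,0,0,0]'; python3 m.py
```

```text
time: 14.15
tool_pos: [625.0, -233.4, 39.2]
tcp_rot: [180.0, 0.2, -168.6]
ft_force: [-0.3, 0.7, -3.5]
finger_gap: 59.9
grip_force: 76.8
time: 14.4
tool_pos: [625.4, -233.6, 39.9]
tcp_rot: [-180.0, 0.2, -168.6]
ft_force: [0.7, 0.2, -5.4]
finger_gap: 60.1
grip_force: 76.8
[ 625.36951917 -233.6087629    39.91348463] [-179.9695087     0.19990115 -168.60869569] 14.4 60.05788892649451 [ 0.70283084  0.21654038 -5.38199187]
plate [ 6.28442814e+02 -2.33517986e+02  1.84505469e-01] 10.571384687252731 2.8736353121354337 plane [-1.60470412e-03 -7.13128773e-04  5.33788472e+01]
fix [ 5.94056234e+02 -2.40623475e+02  2.06999845e-01] 11.860217459376106 0.6412711043105191
rel [-11.8871534  -0.1134919] dyaw -1.2888327721233743
```

```bash

python3 -m jog '[0,0,0.002,0,0,0, 0,0,0.004,0,0,0, 0,0,0.006,0,0,0, 0,0,0.008,0,0,0, 0,0,0.01,0,0,0, 0,0,0.012,0,0,0, 0,0,0.014,0,0,0, 0,0,0.014,0,0,0]'; python3 -m jog '[0,0,0.001,0,0,0, 0,0,0.002,0,0,0, 0,0,0.003,0,0,0, 0,0,0.003,0,0,0, 0,0,0.003,0,0,0]'
```

```text
time: 15.45
tool_pos: [625.0, -233.4, 25.2]
tcp_rot: [180.0, 0.2, -168.6]
ft_force: [0.5, 0.5, -4.6]
finger_gap: 59.2
grip_force: 76.8
time: 16.08
tool_pos: [625.2, -233.5, 22.5]
tcp_rot: [-180.0, 0.2, -168.6]
ft_force: [-0.6, -0.1, -3.3]
finger_gap: 60.1
grip_force: 76.8
```

```bash

python3 -m jog '[0,0,0.001,0,0,0, 0,0,0.002,0,0,0, 0,0,0.002,0,0,0, 0,0,0.002,0,0,0]';python3 -m jog '[0,0,0.001,0,0,0, 0,0,0.001,0,0,0,0,0,0.001,0,0,0]';python3 -m jog '[0,0,0.001,0,0,0, 0,0,0.001,0,0,0,0,0,0.001,0,0,0]';
```

```text
time: 16.58
tool_pos: [625.2, -233.5, 20.5]
tcp_rot: [-180.0, 0.2, -168.6]
ft_force: [-0.3, -0.1, -4.6]
finger_gap: 59.7
grip_force: 76.8
time: 16.95
tool_pos: [625.2, -233.5, 19.5]
tcp_rot: [-180.0, 0.2, -168.6]
ft_force: [0.1, 0.2, -5.1]
finger_gap: 60.1
grip_force: 76.8
time: 17.32
tool_pos: [625.2, -233.5, 18.5]
tcp_rot: [-180.0, 0.2, -168.6]
ft_force: [0.2, 0.6, -3.6]
finger_gap: 59.5
grip_force: 76.8
```

```bash

python3 -m jog '[0,0,0.001,0,0,0, 0,0,0.001,0,0,0,0,0,0.001,0,0,0]';python3 -m jog '[0,0,0.001,0,0,0, 0,0,0.001,0,0,0,0,0,0.001,0,0,0]'
```

```text
time: 17.7
tool_pos: [625.4, -233.5, 18.1]
tcp_rot: [-180.0, 0.2, -168.6]
ft_force: [-4.0, 0.2, 4.6]
finger_gap: 59.9
grip_force: 77.7
time: 18.08
tool_pos: [625.4, -233.6, 18.1]
tcp_rot: [-180.0, 0.2, -168.6]
ft_force: [-8.6, 3.2, 12.1]
finger_gap: 59.7
grip_force: 78.5
```

```bash

python3 -m jog '[0,0,-0.0015,0,0,0, 0,0,-0.0015,0,0,0]'
python3 -m jog '[0,0,0,0,0,0, 0,0,0,0,0,0, 0,0,0,0,0,0, 0,0,0,0,0,0, 0,0,0,0,0,0]' 1
python3 -m jog '[0,0,-0.02,0,0,0, 0,0,-0.05,0,0,0, 0,0,-0.09,0,0,0, 0,0,-0.13,0,0,0, 0,0,-0.15,0,0,0, 0,0,-0.15,0,0,0, 0,0,-0.15,0,0,0]'
python3 - <<'E'
from bench import r
from h import *
s=r.sense();print(s['tool_pos'],s['time'])
p=r.snapshot('wrist');cv2.imwrite('pics/w5.png',p['pixels'][:,:,::-1])
q=cloud(p,1).reshape(-1,3);q=q[~np.isnan(q[:,0])]
l=(q[:,:2]-[638.7,-231.3])@Ro.from_euler('z',.206).as_matrix()[:2,:2]
a=q[(abs(l[:,0])<40)&(abs(l[:,1])<28)];print('body top z',np.percentile(a[:,2],[5,50,95]),'tongue',np.median(q[(abs(l[:,0]+75)<25)&(abs(l[:,1])<12),2]))
for nm,m in (('body',(abs(l[:,0])<42)&(abs(l[:,1])<29)),('tongue',(abs(l[:,0]+75)<28)&(abs(l[:,1])<12))):
    A=np.c_[l[m],np.ones(m.sum())];z=q[m,2];print(nm,np.linalg.lstsq(A,z,rcond=None)[0])
k=q[(q[:,2]>85)&(np.hypot(q[:,0]-508.5,q[:,1]+258.5)<28)];print('knob',rect(k[:,:2]),np.median(k[:,2]))
v,f=fitfix(q[(q[:,2]<95)&~((abs(l[:,0])<60)&(abs(l[:,1])<33))&~((l[:,0]<0)&(l[:,0]>-106)&(abs(l[:,1])<16))],[592.8,-241,.206]);print('fix',v,f)
b,fb,c=fitplate(q,[638.7,-231.3,.206],29,36);print('plate',b,fb,c)
R=Ro.from_euler('z',v[2]).as_matrix()[:2,:2];P=v[:2]+R@[47,0];print('rel',(b[:2]-P)@R,np.degrees(b[2]-v[2]),'pump',v[:2]-R@[86,0])
E
```

```text
time: 18.32
tool_pos: [625.4, -233.6, 18.2]
tcp_rot: [-180.0, 0.2, -168.6]
ft_force: [-1.5, 0.6, 0.5]
finger_gap: 59.9
grip_force: 77.5
time: 18.95
tool_pos: [625.2, -233.5, 18.0]
tcp_rot: [-180.0, 0.2, -168.6]
ft_force: [0.8, -0.2, -0.1]
finger_gap: 85.3
grip_force: 0.0
time: 19.82
tool_pos: [623.8, -233.1, 166.0]
tcp_rot: [179.9, 0.0, -168.6]
ft_force: [-0.4, -0.9, 1.0]
finger_gap: 85.8
grip_force: 0.0
[ 623.82314912 -233.13518627  166.01459338] 19.825
body top z [ 31.01602318 249.38257844 265.27260204] tongue 31.635643994359377
body [-3.77890285e+00  1.64280092e-02  1.09136404e+02]
tongue [ 6.93193606e-05 -1.51452090e-03  3.16318119e+01]
knob (array([ 509.3, -258.7]), 36.6, 37.3, 11.3) 88.44886195028482
fix [ 5.93928495e+02 -2.40894686e+02  2.05395126e-01] 0.7884519441212844
plate [ 6.39984990e+02 -2.31534189e+02  2.02909566e-01] 0.1970451727919521 [-6.94158023e-04  6.07638727e-04  3.16233489e+01]
rel [-0.00247942 -0.22966242] -0.14241215147685335 pump [ 509.73617404 -258.43472963]
```

View pics/w5.png

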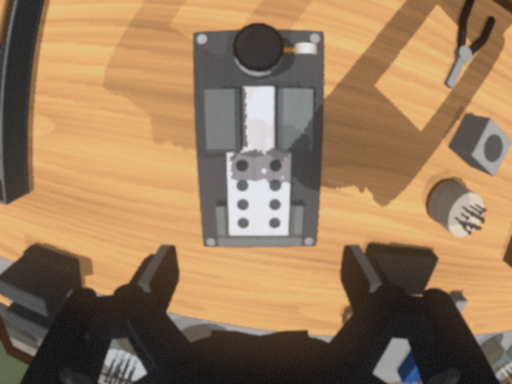

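The plate is seated flat and square, about 0.2 mm off the pocket centre, with its top at z 31.6. The knob is at (509,-259,88). Next come shutting the fingers, moving over the knob and pressing.

```bash

python3 -m jog '[0.03,0,0,0,0,0, 0.07,-0.001,0,0,0,0, 0.11,-0.0024,0,0,0,0, 0.1173,-0.0024,0,0,0,0, 0.1173,-0.0024,0.02,0,0,0, 0.1173,-0.0024,0.045,0,0,0, 0.1173,-0.0024,0.055,0,0,0, 0.1173,-0.0024,0.055,0,0,0]' -1 40
python3 -m jog '[0,0,0,0,0,0,0,0,0,0,0,0,0,0,0,0,0,0,0,0,0,0,0,0]'
```

```text
time: 20.88
tool_pos: [510.0, -258.1, 110.7]
tcp_rot: [179.9, 0.0, -168.6]
ft_force: [0.1, -0.2, -0.1]
finger_gap: 0.1
grip_force: 0.0
time: 21.38
tool_pos: [510.6, -259.2, 113.1]
tcp_rot: [-180.0, 0.2, -168.6]
ft_force: [0.5, 0.4, 0.1]
finger_gap: -0.2
grip_force: 0.0
```

```bash

python3 -m jog '[0,0,0.01,0,0,0, 0,0,0.019,0,0,0, 0,0,0.024,0,0,0, 0,0,0.027,0,0,0, 0,0,0.03,0,0,0, 0,0,0.033,0,0,0, 0,0,0.036,0,0,0, 0,0,0.036,0,0,0]'
python3 -m jog '[0,0,0.001,0,0,0, 0,0,0.002,0,0,0,0,0,0.002,0,0,0]'
python3 -m jog '[0,0,0.001,0,0,0, 0,0,0.002,0,0,0,0,0,0.002,0,0,0]'
```

```text
time: 22.38
tool_pos: [510.6, -259.1, 76.7]
tcp_rot: [-180.0, 0.2, -168.6]
ft_force: [-2.3, 1.1, 5.1]
finger_gap: 0.4
grip_force: 2.5
time: 22.75
tool_pos: [510.6, -259.1, 75.0]
tcp_rot: [-180.0, 0.2, -168.6]
ft_force: [-2.0, 1.7, 5.6]
finger_gap: 0.3
grip_force: 2.7
time: 23.12
tool_pos: [510.6, -259.1, 73.1]
tcp_rot: [-180.0, 0.2, -168.6]
ft_force: [-3.1, 0.9, 6.8]
finger_gap: 0.1
grip_force: 3.0
```

Still on the spring curve (about 7 N), so I go slightly further to the stop and hold.

```bash

python3 -m jog '[0,0,0.001,0,0,0, 0,0,0.001,0,0,0,0,0,0.001,0,0,0]'
python3 -m jog '[0,0,0.001,0,0,0, 0,0,0.001,0,0,0,0,0,0.001,0,0,0]'
```

```text
time: 23.5
tool_pos: [510.7, -259.2, 73.0]
tcp_rot: [-180.0, 0.2, -168.6]
ft_force: [-5.9, 3.3, 13.4]
finger_gap: -0.5
grip_force: 6.5
time: 23.88
tool_pos: [510.8, -259.2, 72.9]
tcp_rot: [-180.0, 0.2, -168.6]
ft_force: [-8.6, 5.2, 20.2]
finger_gap: 0.2
grip_force: 10.0
```

```bash

python3 -m jog '[0,0,0,0,0,0,0,0,0,0,0,0,0,0,0,0,0,0,0,0,0,0,0,0]'
python3 -m jog '[0,0,-0.004,0,0,0, 0,0,-0.008,0,0,0, 0,0,-0.012,0,0,0, 0,0,-0.017,0,0,0, 0,0,-0.025,0,0,0, 0,0,-0.05,0,0,0, 0,0,-0.09,0,0,0, 0,0,-0.13,0,0,0]'
python3 -m jog '[-0.04,0,0,0,0,0, -0.08,0,0,0,0,0, -0.08,0,0,0,0,0,-0.08,0,0,0,0,0]'
python3 - <<'E'
from bench import r
from h import *
s=r.sense();print(s['tool_pos'],s['time'])
p=r.snapshot('wrist');cv2.imwrite('pics/w6.png',p['pixels'][:,:,::-1])
q=cloud(p,1).reshape(-1,3);q=q[~np.isnan(q[:,0])]
l=(q[:,:2]-[639.9,-231.4])@Ro.from_euler('z',.206).as_matrix()[:2,:2]
k=q[(q[:,2]>65)&(q[:,2]<100)&(np.hypot(q[:,0]-509.3,q[:,1]+258.6)<15)];print('knob z',np.median(k[:,2]))
m=(q[:,2]<95)&~((abs(l[:,0])<60)&(abs(l[:,1])<33))&~((l[:,0]<0)&(l[:,0]>-106)&(abs(l[:,1])<16))
v,f=fitfix(q[m],[592.8,-241,.206]);b,fb,c=fitplate(q,[639.9,-231.4,.206],29,36);print(f,fb,c)
R=Ro.from_euler('z',v[2]).as_matrix()[:2,:2];print('rel',(b[:2]-v[:2]-R@[47,0])@R,np.degrees(b[2]-v[2]))
q=cloud(r.snapshot('top')).reshape(-1,3)
for n,(x,y),lo in (('short',(545,206),12),('bur',(606,1),60),('cube',(527,9),40),('charcoal',(715,-37),15)):
    t=q[(q[:,2]>lo)&(np.hypot(q[:,0]-x,q[:,1]-y)<35)];print(n,len(t),t.mean(0).round(0))
E
```

```text
time: 24.38
tool_pos: [510.8, -259.2, 72.9]
tcp_rot: [-180.0, 0.2, -168.6]
ft_force: [-8.6, 6.2, 20.7]
finger_gap: 0.2
grip_force: 9.9
time: 25.38
tool_pos: [509.8, -258.9, 201.6]
tcp_rot: [180.0, 0.1, -168.6]
ft_force: [0.3, -0.7, 0.7]
finger_gap: 0.1
grip_force: 0.0
time: 25.88
tool_pos: [588.1, -243.2, 200.5]
tcp_rot: [180.0, 0.1, -168.6]
ft_force: [-0.2, -0.5, 0.5]
finger_gap: -0.1
grip_force: 0.0
[ 588.13259424 -243.22632104  200.47635816] 25.875
knob z 88.69136342877962
0.7985447377477605 0.3365843194585393 [-7.04138626e-04 -5.21978265e-05  3.15678040e+01]
rel [-1.79338321 -0.25428604] 0.19622836710883482
short 417 [554. 206.  28.]
bur 40 [611.   2.  68.]
cube 425 [528.  10.  49.]
charcoal 518 [712. -37.  24.]
```

```bash
python3 -c "
from bench import r
print(r.hand_in())"
```

```text
the job is handed in; nothing more can be done
None
```

The job is handed in: the carrier plate is seated flat in the pocket and released (last camera fit about 1.8 mm off centre in x, 0.3 mm in y), the pump knob was held on its stop and came back up, and no bystander I re-checked had moved (not re-checked: shelf jar, hammer, pliers); the hand-in returned no verdict.

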